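# Set the air valve and trip the fixture's start plunger

### The job

Start a test on the fixture: first turn the blue air valve handle until it stands over the yellow set mark on its dial and leave it there. Then push the fixture's orange start plunger fully home, hold it in for at least one second, and let it spring right back out. Do not disturb the other things on the bench.

Things in the scene. Friction and masses are not known exactly. Their poses are not given: they have to be found in the camera images.
- valve_block: air valve: aluminium block 130 x 90 x 45 mm, with a white round dial plate (224 mm across, top face 56 mm above the table) on it. Origin on the table straight below the handle's pivot; z up. The handle points along this body's -x when shut.
- valve_handle (a joint): angle of the blue valve handle, rad: 0 = shut (handle along the block's -x, over the long black line), growing clockwise seen from above to 1.57 (along the block's +y, at the short black line). Stiff, it stays where it is left (about 2 N at the grip point).
- handle_grip (a point): grip point of the blue handle: the middle of the bar's height, 80 mm out from the pivot, 102 mm above the table. The handle is an upright-sided bar 16 mm wide, 24 mm high (90 to 114 mm above the table), its end 110 mm from the pivot. x axis points outward from the pivot along the handle, z up.
- mark_tip (a point): yellow set mark on the dial, a thin flat pointer below the handle, from the pivot out to 130 mm; this point is on top of its wider end, 124 mm from the pivot and 60 mm above the table. x axis points outward from the pivot along the mark, z up. It stays put, and differs from start to start (30 to 67 deg from shut).
- fixture: black test fixture, base 200 (x) x 180 (y) x 50 mm, origin at the centre of its underside, front to its -x. A white light bar (110 x 210 mm, 265 to 295 mm above the table) hangs over it on two posts, its front edge 15 mm in front of the origin: no room for an upright gripper above the plunger, which leans 30 deg from vertical to the front and is pushed down and back.
- plunger_crown (a point): middle of the flat crown (48 mm across; head 60 mm across, 20 mm high) of the orange plunger; moves with it. z axis points out of the crown, leaning 30 deg from vertical to the fixture's front; push along -z. At rest it lies 148 mm above the table and 57 mm in front (-x) of the fixture's origin.
- plunger (a joint): how far the plunger is pushed in, m: 0 = out, 0.030 = fully home at its stop. Sprung: about 5 N at first, 14 N when fully home, and it returns by itself.
- phone_a: bare phone frame 150 x 72 x 8 mm lying flat, aluminium edge, black face; origin at the centre of its underside. A bystander, to be left alone.
- driver: screwdriver with a yellow handle, lying on the table; origin under its middle. A bystander, to be left alone.
- tape: orange ring of tape lying flat, 90 mm across, 24 mm high; origin at the centre of its underside. A bystander, to be left alone.
- cleaner: white bottle with a blue cap, 60 mm across, 130 mm tall; origin at the centre of its underside. A bystander, to be left alone.
- brush: brush lying on the table; origin under its middle. A bystander, to be left alone.
Mind the look-alikes: they are no part of the job. What is shaped like the valve_block but green or pink is not meant.

How it is judged (in metres and radians):
On the way, in this order (a step that is already met when the one before it is completed fails the run):
1. the handle stands still over the yellow mark, within 0.10 rad, the plunger not yet pushed (angle between the x axis of handle_grip and the x axis of mark_tip, either way round below 0.1 rad and velocity of joint valve_handle between -0.05 and 0.05 rad/s and value of joint plunger below 0.005 m), for 0.3 s.
2. with the handle at the mark, the plunger is fully home (27 of its 30 mm or more) for 0.9 s (angle between the x axis of handle_grip and the x axis of mark_tip, either way round below 0.1 rad and value of joint plunger above 0.027 m), for 0.9 s.
At the end, for the whole second after the job is handed in: The valve handle rests over the yellow mark within 0.10 rad (about 6 deg) and the plunger, after having been held fully home, is sprung back out to within 3 mm (angle between the x axis of handle_grip and the x axis of mark_tip, either way round below 0.1 rad and velocity of joint valve_handle between -0.05 and 0.05 rad/s and value of joint plunger below 0.003 m); the robot touches nothing.
It fails at once if a loose bystander is moved more than 20 mm (distance of any of phone_a, driver, tape, cleaner, brush from where it was at the start of the episode above 0.02 m).
It also fails if it takes over 61 s, if anything falls off the work surface, if the arm or the gripper's body presses on something with over 40 N, if the wrist force passes 120 N, or if a joint passes its speed limit or range.

### The arm

A 6-joint arm with a two-finger parallel gripper is mounted at the origin on the work surface. World frame = base frame: x ahead of the robot, y to its left, z up, the work surface at z = 0. Lengths are in m, angles in degrees, forces in N, time in s.
With the tool pointing down it reaches from about 0.3 to 0.75 m from the base axis. Payload 8.5 kg.
Tool frame: the origin (TCP) lies midway between the tips of the shut fingers; the grasp point (between the pads) lies 19 mm behind it; z points along the fingers, y is the line along which they close (so a half turn about z gives the same grasp; the last joint's range is limited). The gripper opens to 85 mm and grips with 20 to 120 N. Pads are 22 mm wide; open, the fingers measure 114 mm over their backs; the gripper's body (76 mm by 85 mm) begins 54 mm behind the grasp point. The pads swing forward as they close: fully open they stand 13 mm farther back than shut.
Start: joints at [52.179, 21.807, 74.336, -0, 83.858, -12.336], TCP at [0.237, 0.496, 0.2] pointing down, gripper open.
Joint ranges: [-178.18, 178.18], [-50.72, 133.34], [12.68, 142.11], [-81.47, 261.47], [9.98, 163.14], [-165.26, 165.26]. Speed limits (degrees/s): [136.94, 136.94, 180, 180, 180, 180].

### API

Orientations are given as a 3x3 rotation matrix whose columns are the frame's x, y, z axes.
In Python, from rig import env gives the robot as it stands. The module is installed in compiled form; this text tells all that it offers.
- The arm moves only by the tool jog_arm, never from a script. Its argument "targets" is a list of rows, each a list of 6 numbers: the shift along the tool's x, y, z in cm, then the turn, a rotation vector about the tool's x, y, z in degrees. A call has 1 to 8 rows; each row is the pose to reach, as a shift and turn from the pose commanded when the call began, along the tool's axes at that moment; what a row does not reach only later rows make up. A row lasts 1/12 s, in which the tool goes at most 41.7 mm and 7.16 degrees, less where a joint would pass 70% of its speed; a pose out of reach is approached as far as the arm can. A call with a gripper value outside its range is refused whole. "hand" is the opening, from 0 (shut) to 1 (fully open), set as the call begins (left out, the last holds). The fingers move at their own pace and stop on an object; "newtons" is the grip in N (left out, the last holds). Time passes only in rows, so rows that repeat a pose let the fingers close. It gives the time, the measured TCP pose, the force, the opening and the grip force at its end, in the units of the state.
- env.observe(): the state, without advancing time (a new reading comes with each control period).
- env.get_image(name): name is "scene" or "top" or "wrist"; returns a dict with "frame" (420x560x3 uint8, red, green, blue), "depth" (420x560 float32, m along the optical axis (not along the pixel's ray), 0 where there is no reading), "fovy" (degrees; the focal length in pixels is half the picture's height over the tangent of half this angle, whatever the lens; pixels are square), "cx", "cy" (the principal point, pixels), "cam_to_world" (4x4, takes a point from camera to world coordinates). Camera axes: x right, y down, z forward; pixel columns grow to the right and rows downward; lengths in m; the calibration is good to about 2 mm. The wrist camera is an equidistant fisheye: a pixel r from the principal point sees the ray r / f radians off the axis. A picture is of the moment at which its call begins.
- env.close_job(): hands the job in; it is judged then, once.
Trained networks look in the newest picture that a camera, given by its name, has taken for a name from the list of things; names that differ only in an ending like _2 or _b are one class to them, and where a whole thing is asked for, a point or a joint stands for the part that bears it (a point fixed in the world has none). Each returns a list of dicts, best first, with "score" (0 to 1); they miss things now and then, are a little off and sometimes report something else, mostly with a low value. They report only what shows in the picture. A call takes as long as a camera call. They do not tell look-alikes from the thing itself.
- env.regions_of(camera, target): "pixels" (420x560 bool, what is visible of it) and "point" ([row, column] in pixels, amid what is visible of it).
The state is a dict: "time_s": time; "q": joint angles; "qvel": joint speeds; "joint_efforts": joint torques, N m; "position": TCP position; "tool_rot": TCP orientation; "ft_force": force on the tool from outside, world axes, zero at the start; "wrist_torque": the same for the moment, N m; "grip_width": finger opening in m; "gripper_force": force on a finger pad.
Only numpy, scipy, OpenCV 4.12 (cv2) and the standard library are available. Lean on these libraries where they do the work, as an engineer would, in place of code of your own. Each camera call takes 0.05 s, during which the arm holds its last target. There are 200 camera calls.

## Working session

There is one attempt and no reset: what is moved stays moved. The work goes in short steps, Python scripts to look and compute and a tool call to move; the robot and the scene stay as the last step left them, time stands still between calls to the robot, and variables do not carry over. Pictures are saved under pics/ and viewed, at most 10 in all, crops included, and the job is handed in when it is done.

Besides the shell and the picture viewer there is one more tool, called after "Request:" as name(argument=value, ...) on one line, values as JSON. jog_arm: Moves the arm, as the interface text tells. Its arguments: {"type":"object","properties":{"targets":{"type":"array","items":{"type":"array","items":{"type":"number"}}},"hand":{"type":"number"},"newtons":{"type":"number"}},"required":["targets"]}

```bash
mkdir -p pics; cat > h.py <<'E'
import numpy as np, cv2
from rig import env
def pts(im):
    d=im["depth"]; h,w=d.shape; f=h/2/np.tan(np.radians(im["fovy"]/2))
    v,u=np.mgrid[:h,:w]
    P=np.stack([(u-im["cx"])/f*d,(v-im["cy"])/f*d,d,np.ones_like(d)],-1)
    W=(P@np.array(im["cam_to_world"]).T)[...,:3]; W[d<=0]=np.nan
    return W
def save(a,n): cv2.imwrite("pics/"+n,cv2.cvtColor(np.ascontiguousarray(a),cv2.COLOR_RGB2BGR))
E
python3 - <<'E'
from h import *
o=env.observe(); print(o["time_s"],o["position"],np.round(o["tool_rot"],3).tolist())
for c in("top","scene"):
    im=env.get_image(c); save(im["frame"],c+"0.png"); W=pts(im); np.savez(c+"0.npz",W=W,f=im["frame"],T=im["cam_to_world"])
    print(c,im["fovy"],np.round(im["cam_to_world"],3).tolist())
    for t in("valve_block","valve_handle","mark_tip","fixture","plunger","phone_a","driver","tape","cleaner","brush"):
        try:
            for r in env.regions_of(c,t)[:4]:
                m=r["pixels"]; print(t,round(r["score"],2),r["point"],m.sum(),np.round(np.nanmedian(W[m],0),3))
        except Exception as e: print(t,e)
E
```

```text
0.0 [0.23643769 0.49621453 0.19900474] [[-0.903, 0.43, -0.001], [0.43, 0.903, -0.001], [0.0, -0.001, -1.0]]
top 44.39473269986771 [[0.013, -0.996, 0.087, 0.442], [-1.0, -0.014, -0.012, -0.143], [0.013, -0.087, -0.996, 1.425], [0.0, 0.0, 0.0, 1.0]]
valve_block 0.84 [288.9, 443.0] 5780 [ 0.34  -0.567  0.057]
valve_block 0.8 [180.3, 311.3] 5289 [ 0.621 -0.21   0.057]
valve_block 0.78 [297.6, 320.7] 5803 [ 0.32  -0.241  0.057]
valve_block 0.67 [288.5, 136.3] 5958 [0.335 0.245 0.057]
valve_handle 0.96 [313.2, 320.9] 353 [ 0.284 -0.237  0.115]
valve_handle 0.89 [189.0, 310.4] 428 [ 0.598 -0.209  0.115]
valve_handle 0.77 [306.6, 450.8] 487 [ 0.308 -0.573  0.114]
mark_tip 0.92 [288.2, 138.0] 322 [0.334 0.24  0.06 ]
mark_tip 0.81 [294.9, 314.8] 246 [ 0.331 -0.232  0.06 ]
mark_tip 0.73 [190.3, 297.6] 247 [ 0.593 -0.184  0.06 ]
mark_tip 0.65 [296.7, 443.2] 412 [ 0.323 -0.571  0.06 ]
fixture 0.96 [150.0, 123.3] 9091 [0.67  0.234 0.291]
plunger 0.73 [178.2, 137.2] 468 [0.609 0.225 0.148]
plunger 0.28 [162.6, 243.5] 514 [ 0.702 -0.037  0.024]
phone_a 0.89 [208.9, 237.0] 1407 [ 0.546 -0.006  0.008]
[... 762 characters left out ...]
valve_handle 0.5 [158.8, 281.8] 256 [ 0.321 -0.237  0.109]
mark_tip 0.8 [230.2, 257.7] 338 [ 0.615 -0.194  0.059]
mark_tip 0.75 [157.6, 196.7] 142 [ 0.337 -0.575  0.06 ]
mark_tip 0.57 [170.8, 285.9] 171 [ 0.315 -0.236  0.06 ]
mark_tip 0.45 [204.6, 431.1] 55 [0.324 0.229 0.061]
fixture 0.61 [267.6, 441.1] 12984 [0.718 0.253 0.138]
plunger 0.47 [261.4, 421.7] 66 [0.631 0.23  0.117]
phone_a 0.63 [249.0, 331.6] 1026 [ 0.555 -0.006  0.008]
driver 0.67 [213.6, 329.9] 307 [ 0.412 -0.046  0.019]
tape 0.65 [210.3, 256.7] 417 [ 0.619 -0.206  0.112]
tape 0.61 [292.2, 304.5] 712 [ 0.717 -0.035  0.022]
cleaner 0.9 [310.3, 325.5] 1107 [0.815 0.048 0.08 ]
cleaner 0.34 [264.5, 424.9] 133 [0.63  0.231 0.115]
```

View pics/top0.png

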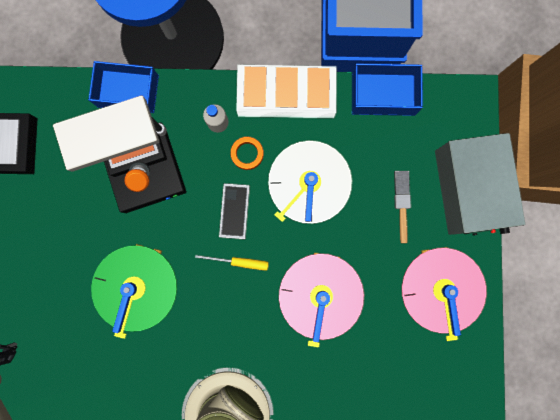

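View pics/scene0.png

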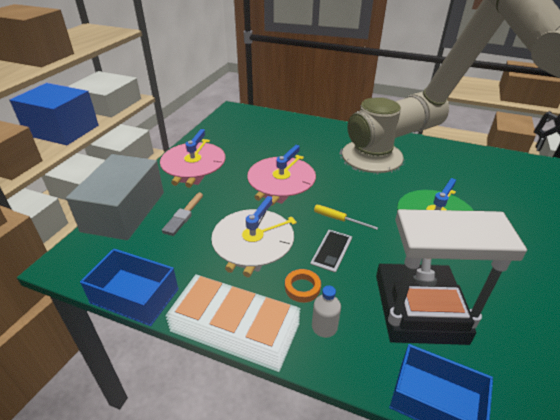

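```bash
python3 - <<'E'
from h import *
D=np.load("top0.npz"); W,f=D["W"],D["f"]
a=cv2.resize(f[130:230,260:360],(500,500),interpolation=cv2.INTER_CUBIC)
b=cv2.resize(f[80:220,40:200],(571,500),interpolation=cv2.INTER_CUBIC)
save(np.hstack([a,b])[:, :].astype(np.uint8),"crop0.png") if False else save(cv2.resize(np.hstack([a,b]),(800,373)),"crop0.png")
hsv=cv2.cvtColor(f,cv2.COLOR_RGB2HSV).astype(int); H,S,V=hsv[...,0],hsv[...,1],hsv[...,2]
box=np.zeros(H.shape,bool); box[130:230,262:360]=1
x,y,z=W[...,0],W[...,1],W[...,2]
def rep(n,m): print(n,m.sum(),np.round(np.nanmedian(W[m],0),4)); return W[m]
dial=box&(S<40)&(V>150)&(abs(z-.056)<.006)
P=rep("dial",dial)
cnt,_=cv2.findContours((box&(abs(z-.057)<.008)|box&(z>.07)).astype(np.uint8),0,2)
c=max(cnt,key=cv2.contourArea)[:,0]; Q=W[c[:,1],c[:,0]]; Q=Q[abs(Q[:,2]-.057)<.006]
A=np.c_[2*Q[:,:2],np.ones(len(Q))]; s=np.linalg.lstsq(A,(Q[:,:2]**2).sum(1),rcond=None)[0]
print("centre",s[:2],"r",np.sqrt(s[2]+s[0]**2+s[1]**2))
ctr=s[:2]
hd=box&(H>95)&(H<125)&(S>100)&(abs(z-.114)<.006); P=rep("handle",hd)
def fit(P):
    v=cv2.fitLine(P[:,:2].astype(np.float32),cv2.DIST_HUBER,0,.01,.01).ravel(); d=v[:2]
    if d@(np.median(P[:,:2],0)-ctr)<0:d=-d
    n=np.array([-d[1],d[0]]);return np.degrees(np.arctan2(d[1],d[0])),"offs of ctr",n@(ctr-v[2:]), ((P[:,:2]-ctr)@d).min(),((P[:,:2]-ctr)@d).max()
far=np.linalg.norm(P[:,:2]-ctr,axis=1)>.025
print(fit(P[far]))
mk=box&(H>20)&(H<35)&(S>120)&(abs(z-.06)<.006); P=rep("mark",mk)
rr=np.linalg.norm(P[:,:2]-ctr,axis=1); print(fit(P[rr>.04])); q=P[rr>.11][:,:2].mean(0)-ctr; print("wide end ang",np.degrees(np.arctan2(q[1],q[0])))
bk=box&(V<90)&(abs(z-.057)<.006)&(np.linalg.norm(W[...,:2]-ctr,axis=2)<.11); P=rep("black",bk); q=P[:,:2]-ctr; print(np.median(np.degrees(np.arctan2(q[:,1],q[:,0]))))
# plunger
b2=np.zeros(H.shape,bool); b2[160:200,115:160]=1
pl=b2&((H<15))&(S>120)&(z>.11); P=rep("plunger",pl)
P=P[~np.isnan(P).any(1)]
for _ in range(3):
    cc=P.mean(0);n=np.linalg.svd(P-cc)[2][2];n*=np.sign(n[2]);P=P[abs((P-cc)@n)<.003]
print("crown",cc,n,len(P), "tilt",np.degrees(np.arccos(n[2])),"azim",np.degrees(np.arctan2(n[1],n[0])))
# fixture yaw from light bar
b3=np.zeros(H.shape,bool); b3[80:180,40:180]=1
P=rep("bar",b3&(abs(z-.293)<.012)); r=cv2.minAreaRect(P[:,:2].astype(np.float32)); print(r)
b4=np.zeros(H.shape,bool); b4[80:220,90:200]=1
P=rep("base",b4&(abs(z-.05)<.01)); r=cv2.minAreaRect(P[:,:2].astype(np.float32)); print(r)
E
```

```text
dial 4431 [ 0.6318 -0.2204  0.0565]
centre [ 0.62294831 -0.21084995] r 0.1111635220617326
handle 306 [ 0.5843 -0.2087  0.1151]
(np.float32(176.4772), 'offs of ctr', np.float64(-0.0014036928212008302), np.float64(0.02534345944032286), np.float64(0.10620811844001887))
mark 286 [ 0.6006 -0.1891  0.06  ]
(np.float32(139.54405), 'offs of ctr', np.float64(-0.0008219136578187861), np.float64(0.040571092786595805), np.float64(0.12737359141908455))
wide end ang 139.92628605902482
black 0 [nan nan nan]
nan
plunger 436 [0.6084 0.2236 0.1481]
crown [0.6066936  0.22362353 0.14717907] [-0.41793114 -0.19611763  0.88705774] 250 tilt 27.494178707067054 azim -154.86129549695787
bar 4737 [0.6947 0.2551 0.2953]
((0.6969875693321228, 0.2569562792778015), (0.11327847093343735, 0.2105284482240677), 20.03244400024414)
base 2325 [0.613  0.209  0.0504]
((0.7366724610328674, 0.26671040058135986), (0.3689035475254059, 0.1860322654247284), 17.046255111694336)
  return np.nanmean(a, axis, out=out, keepdims=keepdims)
  return _methods._mean(a, axis=axis, dtype=dtype,
  ret = ret.dtype.type(ret / rcount)
```

View pics/crop0.png

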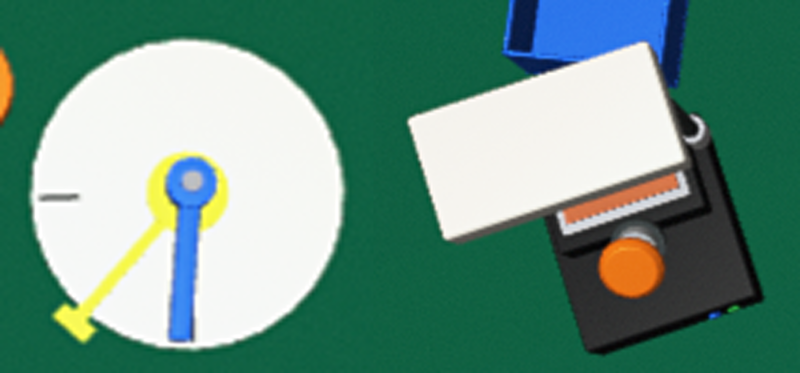

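The top view shows four valves: white (311,180), green (127,290), and pink (322,298) and (452,292). The white one is the valve I want. The crop confirms a blue handle over shut and a yellow mark to its lower left. The orange plunger is at (136,180) on the black fixture; the orange tape ring at (247,153) is the look-alike. I'm moving above the handle at its grip point.

Request:
jog_arm(targets=[[-2,-1.7,0,0,0,0],[-4.9,-4.2,0,0,0,0],[-7.8,-6.7,0,0,0,0],[-10.7,-9.2,0,0,0,0],[-13.6,-11.7,0,0,0,0],[-16.5,-14.2,0,0,0,0],[-19.4,-16.7,0,0,0,0],[-22.3,-19.2,0,0,0,0]], hand=1)

```text
time_s: 1.77
position: [0.3556, 0.2255, 0.1998]
tool_rot: [[-0.903, 0.43, 0.001], [0.43, 0.903, 0.0], [-0.0, 0.0, -1.0]]
ft_force: [1.6, 0.6, -0.1]
grip_width: 0.0853
gripper_force: 0.0
```

Request:
jog_arm(targets=[[-2.9,-2.5,0,0,0,0],[-5.8,-5,0,0,0,0],[-8.7,-7.5,0,0,0,0],[-11.6,-10,0,0,0,0],[-14.5,-12.5,0,0,0,0],[-17.4,-15,0,0,0,0],[-20.3,-17.5,0,0,0,0],[-23.2,-20,0,0,0,0]])

```text
time_s: 2.43
position: [0.4791, -0.0552, 0.1998]
tool_rot: [[-0.903, 0.431, 0.0], [0.431, 0.903, -0.0], [-0.0, 0.0, -1.0]]
ft_force: [1.1, 0.4, 0.9]
grip_width: 0.0854
gripper_force: 0.0
```

Request:
jog_arm(targets=[[-2.9,-2.5,0,0,0,-5],[-5.8,-5,0,0,0,-10],[-8.7,-7.5,0,0,0,-15],[-11,-9.8,0,0,0,-19],[-12.4,-11.1,0,0,0,-22],[-12.4,-11.1,0,0,0,-22],[-12.4,-11.1,0,0,0,-22],[-12.4,-11.1,0,0,0,-22]])

```text
time_s: 3.1
position: [0.5426, -0.2059, 0.1996]
tool_rot: [[-0.998, 0.061, -0.0], [0.061, 0.998, 0.0], [0.0, 0.0, -1.0]]
ft_force: [0.1, -0.1, 0.3]
grip_width: 0.0858
gripper_force: 0.0
```

```bash
cat >> h.py <<'E'
from scipy.spatial.transform import Rotation as Ro
def go(p,R):
    o=env.observe(); T=np.array(o["tool_rot"])
    print(round(o["time_s"],2),"pos",np.round(o["position"],4),"F",np.round(o["ft_force"],1),"w",np.round(o["grip_width"],3),"q",np.round(o["q"],0))
    print("cm",np.round(T.T@(np.array(p)-o["position"])*100,2),"deg",np.round(Ro.from_matrix(T.T@R).as_rotvec(degrees=True),2))
def down(yaz):
    a=np.radians(yaz); y=np.array([np.cos(a),np.sin(a),0]); z=np.array([0,0,-1.]); return np.c_[np.cross(y,z),y,z]
E
python3 - <<'E'
from h import *
go([.5431,-.2069,.084],down(86.5))
im=env.get_image("wrist"); save(im["frame"],"wrist1.png")
E
```

```text
3.1 pos [ 0.5426 -0.2059  0.1996] F [ 0.1 -0.1  0.3] w 0.086 q [ -32.   25.   69.    0.   86. -119.]
cm [-0.06 -0.1  11.56] deg [ 0.02 -0.02 -0.02]
```

View pics/wrist1.png

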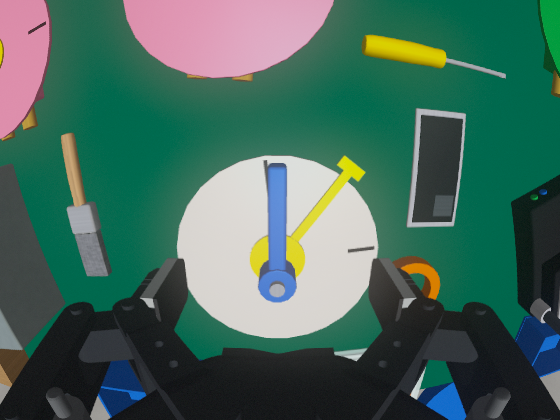

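The wrist view shows the handle at column 277, centred between the open fingers, with the mark's end at (350,168). I'm descending and gripping.

Request:
jog_arm(targets=[[0,-0.1,3,0,0,0],[0,-0.1,6,0,0,0],[0,-0.1,9,0,0,0],[0,-0.1,11,0,0,0],[0,-0.1,11.5,0,0,0],[0,-0.1,11.5,0,0,0]])

```text
time_s: 3.65
position: [0.5423, -0.2066, 0.0841]
tool_rot: [[-0.998, 0.06, -0.002], [0.06, 0.998, 0.001], [0.002, 0.001, -1.0]]
ft_force: [-0.1, 0.5, 1.1]
grip_width: 0.0855
gripper_force: 0.0
```

Request:
jog_arm(targets=[[0,0,0,0,0,0],[0,0,0,0,0,0],[0,0,0,0,0,0],[0,0,0,0,0,0],[0,0,0,0,0,0],[0,0,0,0,0,0],[0,0,0,0,0,0],[0,0,0,0,0,0]], hand=0, newtons=25)

```text
time_s: 4.32
position: [0.5428, -0.2078, 0.0847]
tool_rot: [[-0.998, 0.061, 0.0], [0.061, 0.998, -0.0], [-0.0, -0.0, -1.0]]
ft_force: [0.1, 0.2, -0.7]
grip_width: 0.0001
gripper_force: 0.0
```

```bash
python3 - <<'E'
from h import *
go([.5621,-.1598,.084],down(49.5))
# arc rows in tool frame, from commanded pose
o=env.observe(); T=np.array(o["tool_rot"]); p=np.array(o["position"]); c=np.array([.6229,-.2118,p[2]])
for k in range(1,9):
    a=37*k/8; q=c+Ro.from_euler("z",-a,degrees=True).apply(p-c); print(np.round(T.T@(q-p)*100,2),round(a,1))
E
```

```text
4.32 pos [ 0.5428 -0.2078  0.0847] F [ 0.1  0.2 -0.7] w 0.0 q [ -33.   31.   79.   -0.   70. -119.]
cm [-1.63  4.9   0.07] deg [-0.    0.   37.01]
[-0.02  0.65 -0.  ] 4.6
[-0.09  1.29 -0.  ] 9.2
[-0.21  1.93 -0.  ] 13.9
[-0.39  2.55 -0.  ] 18.5
[-0.61  3.16 -0.  ] 23.1
[-0.88  3.74 -0.  ] 27.8
[-1.2   4.31 -0.  ] 32.4
[-1.56  4.84 -0.  ] 37.0
```

```bash
python3 - <<'E'
from h import *
a=env.get_image("wrist")["frame"]; b=env.get_image("scene")["frame"]
save(np.hstack([cv2.resize(a[100:400,100:460],(440,367)),cv2.resize(b[160:300,190:330],(360,367),interpolation=cv2.INTER_CUBIC)]),"w2.png")
E
```

```text
(no output)
```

View pics/w2.png

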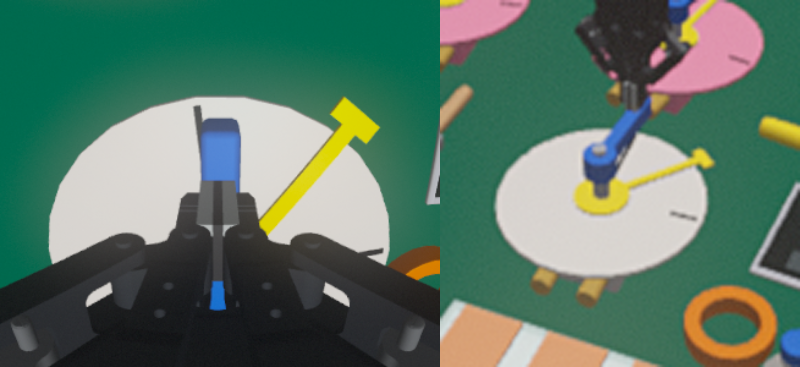

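```bash
cat >> h.py <<'E'
def wpts(im):
    d=im["depth"]; h,w=d.shape; f=h/2/np.tan(np.radians(im["fovy"]/2))
    v,u=np.mgrid[:h,:w]; a,b=u-im["cx"],v-im["cy"]; r=np.hypot(a,b)+1e-9; t=np.tan(np.minimum(r/f,1.5))
    P=np.stack([a/r*t*d,b/r*t*d,d,np.ones_like(d)],-1); W=(P@np.array(im["cam_to_world"]).T)[...,:3]; W[d<=0]=np.nan; return W
E
python3 - <<'E'
from h import *
im=env.get_image("wrist"); W=wpts(im); f=im["frame"]
print("cam",np.round(np.array(im["cam_to_world"])[:3,3],3))
print(env.observe()["grip_width"],env.observe()["gripper_force"])
hsv=cv2.cvtColor(f,cv2.COLOR_RGB2HSV).astype(int)
bl=(hsv[...,0]>95)&(hsv[...,0]<125)&(hsv[...,1]>100)
for r in (205,220,235,245,255,265,280,300,320,335,343):
    c=[x for x in range(240,320,6)]
    print(r,[(x,*(np.round(W[r,x]*1000).tolist()),"B" if bl[r,x] else "") for x in (258,266,270,274,278,282,286,294)])
save(cv2.resize(f[180:360,200:360],(711,800))[:600],"w3.png")
E
```

```text
cam [ 0.471 -0.203  0.259]
0.00020603625091575038 0.0
205 [(258, 531.0, -219.0, 56.0, ''), (266, 516.0, -211.0, 107.0, ''), (270, 516.0, -209.0, 109.0, ''), (274, 516.0, -207.0, 110.0, ''), (278, 516.0, -206.0, 108.0, ''), (282, 516.0, -204.0, 109.0, ''), (286, 516.0, -202.0, 110.0, ''), (294, 518.0, -198.0, 105.0, '')]
220 [(258, 541.0, -220.0, 56.0, ''), (266, 522.0, -212.0, 113.0, 'B'), (270, 521.0, -210.0, 115.0, 'B'), (274, 522.0, -208.0, 114.0, 'B'), (278, 522.0, -206.0, 113.0, 'B'), (282, 522.0, -204.0, 113.0, 'B'), (286, 522.0, -202.0, 113.0, 'B'), (294, 522.0, -198.0, 114.0, 'B')]
235 [(258, 552.0, -221.0, 56.0, ''), (266, 530.0, -212.0, 112.0, 'B'), (270, 530.0, -210.0, 113.0, 'B'), (274, 530.0, -208.0, 113.0, 'B'), (278, 529.0, -206.0, 114.0, 'B'), (282, 530.0, -204.0, 114.0, 'B'), (286, 529.0, -202.0, 115.0, 'B'), (294, 530.0, -199.0, 114.0, 'B')]
245 [(258, 559.0, -222.0, 57.0, ''), (266, 535.0, -213.0, 113.0, 'B'), (270, 534.0, -210.0, 114.0, 'B'), (274, 535.0, -209.0, 113.0, 'B'), (278, 535.0, -207.0, 114.0, 'B'), (282, 535.0, -205.0, 114.0, 'B'), (286, 535.0, -203.0, 
[... 1235 characters left out ...]
0.0, -209.0, 154.0, ''), (278, 550.0, -208.0, 154.0, ''), (282, 545.0, -206.0, 160.0, ''), (286, 542.0, -204.0, 165.0, ''), (294, 527.0, -202.0, 184.0, '')]
335 [(258, 526.0, -211.0, 192.0, ''), (266, 537.0, -211.0, 179.0, ''), (270, 549.0, -210.0, 164.0, ''), (274, 591.0, -212.0, 113.0, 'B'), (278, 591.0, -210.0, 113.0, 'B'), (282, 590.0, -208.0, 115.0, 'B'), (286, 550.0, -205.0, 164.0, ''), (294, 528.0, -202.0, 190.0, '')]
343 [(258, 527.0, -211.0, 194.0, ''), (266, 539.0, -211.0, 180.0, ''), (270, 552.0, -211.0, 166.0, ''), (274, 597.0, -213.0, 113.0, 'B'), (278, 596.0, -210.0, 115.0, 'B'), (282, 596.0, -208.0, 115.0, 'B'), (286, 552.0, -205.0, 165.0, ''), (294, 532.0, -202.0, 189.0, '')]
```

View pics/w3.png

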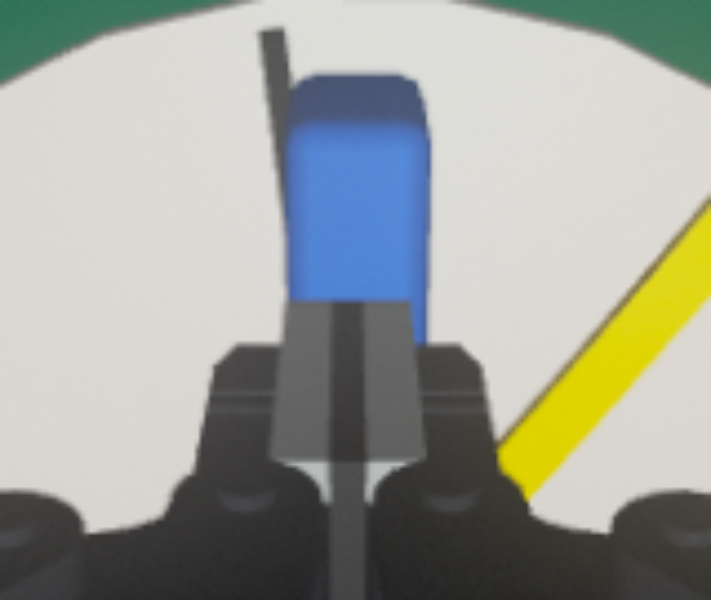

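```bash
python3 - <<'E'
from h import *
for c in("scene","top"):
    im=env.get_image(c); W=pts(im); f=im["frame"].astype(int)
    m=(abs(W[...,0]-.543)<.02)&(abs(W[...,1]+.2075)<.03)&(W[...,2]>.065)&(W[...,2]<.3)
    dark=(f.max(2)<110)&(f.max(2)-f.min(2)<25)
    for n,k in(("dark",m&dark),("other",m&~dark)):
        P=W[k]; 
        if len(P): print(c,n,len(P),"zmin/p5/max",np.round(np.percentile(P[:,2],[0,5,20,50,100]),3),np.round(P[P[:,2].argsort()[:6]],3).tolist())
o=env.observe(); print({k:np.round(v,3).tolist() for k,v in o.items()})
E
```

```text
scene dark 516 zmin/p5/max [0.119 0.131 0.161 0.192 0.299] [[0.552, -0.211, 0.119], [0.549, -0.203, 0.119], [0.556, -0.212, 0.121], [0.552, -0.214, 0.122], [0.555, -0.207, 0.122], [0.554, -0.204, 0.122]]
scene other 96 zmin/p5/max [0.091 0.095 0.104 0.113 0.18 ] [[0.54, -0.201, 0.091], [0.56, -0.202, 0.092], [0.548, -0.201, 0.094], [0.553, -0.202, 0.094], [0.528, -0.2, 0.094], [0.559, -0.202, 0.095]]
{'time_s': 4.567, 'q': [-32.603, 30.837, 79.301, 0.0, 69.866, -119.12], 'qvel': [0.089, -0.044, -0.036, 0.028, -0.018, -0.149], 'joint_efforts': [-0.0, -50.072, -20.142, -0.0, 0.001, 0.0], 'position': [0.543, -0.208, 0.085], 'tool_rot': [[-0.998, 0.061, -0.0], [0.061, 0.998, 0.0], [0.0, 0.0, -1.0]], 'ft_force': [-0.208, 0.556, 0.577], 'wrist_torque': [-0.011, -0.004, -0.013], 'gripper_force': 0.0, 'grip_width': 0.0}
```

Both cameras put the shut fingertips at z≈0.12, just above the handle, while the state reports 0.085. The real tips are about 35 mm behind the reported TCP, so the fingers closed on air and nothing was touched. I'm reopening, going 3 cm lower and gripping again.

Request:
jog_arm(targets=[[0,0,0,0,0,0],[0,0,0,0,0,0],[0,0,0,0,0,0],[0,0,0,0,0,0],[0,0,0,0,0,0],[0,0,0,0,0,0],[0,0,0,0,0,0],[0,0,0,0,0,0]], hand=1)

```text
time_s: 5.23
position: [0.5428, -0.2077, 0.0846]
tool_rot: [[-0.998, 0.061, 0.0], [0.061, 0.998, 0.0], [-0.0, 0.0, -1.0]]
ft_force: [-0.8, 0.5, 0.2]
grip_width: 0.0858
gripper_force: 0.0
```

Request:
jog_arm(targets=[[0,0.2,0.7,0,0,0],[0,0.2,1.4,0,0,0],[0,0.2,2.1,0,0,0],[0,0.2,2.7,0,0,0],[0,0.2,3.0,0,0,0],[0,0.2,3.0,0,0,0]])

```text
time_s: 5.73
position: [0.5426, -0.2055, 0.0536]
tool_rot: [[-0.998, 0.061, -0.001], [0.061, 0.998, 0.001], [0.002, 0.001, -1.0]]
ft_force: [0.2, 0.3, -0.1]
grip_width: 0.0856
gripper_force: 0.0
```

Request:
jog_arm(targets=[[0,0,0,0,0,0],[0,0,0,0,0,0],[0,0,0,0,0,0],[0,0,0,0,0,0],[0,0,0,0,0,0],[0,0,0,0,0,0],[0,0,0,0,0,0],[0,0,0,0,0,0]], hand=0, newtons=25)

```text
time_s: 6.4
position: [0.543, -0.206, 0.0549]
tool_rot: [[-0.998, 0.061, 0.0], [0.061, 0.998, -0.001], [-0.0, -0.001, -1.0]]
ft_force: [-1.8, -2.1, 2.2]
grip_width: 0.0158
gripper_force: 29.0
```

Gripped: the opening is 15.8 mm, the bar's width. Now I'm turning 37° clockwise along the arc about the pivot.

Request:
jog_arm(targets=[[-0.01,0.32,0,0,0,2.3],[-0.02,0.65,0,0,0,4.6],[-0.05,0.97,0,0,0,6.9],[-0.09,1.29,0,0,0,9.2],[-0.14,1.61,0,0,0,11.6],[-0.21,1.93,0,0,0,13.9],[-0.29,2.24,0,0,0,16.2],[-0.39,2.55,0,0,0,18.5]])

```text
time_s: 7.07
position: [0.5489, -0.1808, 0.0549]
tool_rot: [[-0.927, 0.376, 0.001], [0.376, 0.927, -0.001], [-0.002, -0.0, -1.0]]
ft_force: [1.1, -2.8, 1.0]
grip_width: 0.0159
gripper_force: 28.1
```

Request:
jog_arm(targets=[[-0.01,0.32,0,0,0,2.3],[-0.02,0.65,0,0,0,4.6],[-0.05,0.97,0,0,0,6.9],[-0.09,1.29,0,0,0,9.2],[-0.14,1.61,0,0,0,11.6],[-0.21,1.93,0,0,0,13.9],[-0.29,2.24,0,0,0,16.2],[-0.39,2.55,0,0,0,18.5]])

```text
time_s: 7.73
position: [0.5625, -0.1586, 0.0549]
tool_rot: [[-0.76, 0.65, 0.002], [0.65, 0.76, -0.001], [-0.002, 0.001, -1.0]]
ft_force: [3.0, -3.1, -0.6]
grip_width: 0.0155
gripper_force: 27.9
```

```bash
python3 - <<'E'
from h import *
go([.5621,-.1598,.0547],down(49.5))
im=env.get_image("wrist"); save(im["frame"][100:420,100:460],"w4.png")
W=wpts(im); f=im["frame"]; hsv=cv2.cvtColor(f,cv2.COLOR_RGB2HSV).astype(int)
c=np.array([.6229,-.2118]); r=np.linalg.norm(W[...,:2]-c,axis=2); z=W[...,2]
bl=(hsv[...,0]>95)&(hsv[...,0]<125)&(hsv[...,1]>100)&(abs(z-.114)<.003)&(r<.112)&(r>.03)
ye=(hsv[...,0]>20)&(hsv[...,0]<35)&(hsv[...,1]>120)&(abs(z-.06)<.006)&(r<.135)&(r>.04)
for m in(bl,ye):
    q=W[m][:,:2]-c; print(m.sum(), np.degrees(np.arctan2(*q.mean(0)[::-1])), np.linalg.norm(q,axis=1).max() if m.sum() else 0)
E
```

```text
7.73 pos [ 0.5625 -0.1586  0.0549] F [ 3.  -3.1 -0.6] w 0.016 q [-27.  33.  81.  -0.  66. -77.]
cm [-0.05 -0.12  0.02] deg [ 0.03  0.13 -0.06]
4498 137.89150595461697 0.10845635977521556
1803 138.847095210185 0.12920127886628166
```

View pics/w4.png

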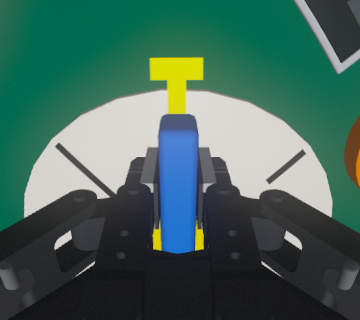

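The handle lies over the mark, in the picture (crop col 178) and in the numbers (137.9–139.3° against 138.8–139.5°). Releasing and lifting.

Request:
jog_arm(targets=[[0,0,0,0,0,0],[0,0,0,0,0,0],[0,0,0,0,0,0],[0,0,0,0,0,0],[0,0,0,0,0,0],[0,0,0,0,0,0],[0,0,0,0,0,0]], hand=1)

```text
time_s: 8.37
position: [0.5615, -0.1583, 0.0546]
tool_rot: [[-0.761, 0.649, -0.0], [0.649, 0.761, 0.0], [0.0, -0.0, -1.0]]
ft_force: [0.8, -0.3, -0.1]
grip_width: 0.0855
gripper_force: 0.0
```

Request:
jog_arm(targets=[[0,0,-1,0,0,0],[0,0,-3,0,0,0],[0,0,-6,0,0,0],[0,0,-9,0,0,0],[0,0,-12,0,0,0],[0,0,-15,0,0,0],[0,0,-15,0,0,0],[0,0,-15,0,0,0]])

```text
time_s: 9.03
position: [0.562, -0.1585, 0.2068]
tool_rot: [[-0.761, 0.649, 0.004], [0.649, 0.761, -0.002], [-0.004, 0.001, -1.0]]
ft_force: [-0.9, 0.7, -0.6]
grip_width: 0.0851
gripper_force: 0.0
```

```bash
python3 - <<'E'
from h import *
im=env.get_image("top"); W=pts(im); f=im["frame"]; save(f,"top5.png")
hsv=cv2.cvtColor(f,cv2.COLOR_RGB2HSV).astype(int); H,S=hsv[...,0],hsv[...,1]
c=np.array([.6229,-.2118]); r=np.linalg.norm(W[...,:2]-c,axis=2); z=W[...,2]
for n,m in(("handle",(H>95)&(H<125)&(S>100)&(abs(z-.114)<.006)&(r<.115)&(r>.025)),("mark",(H>20)&(H<35)&(S>120)&(abs(z-.06)<.006)&(r<.135)&(r>.04))):
    q=W[m][:,:2]-c; print(n,m.sum(), np.degrees(np.arctan2(*q.mean(0)[::-1])))
a=np.radians(20); z=np.array([.5*np.cos(a),.5*np.sin(a),-np.sqrt(.75)])
crown=np.array([.6062,.2237,.148])
for s in(-20,-10,0,10,20,70,90,110):
    b=np.radians(20+90+s)
    y=np.array([np.cos(b),np.sin(b),0]); y-=z*(y@z); y/=np.linalg.norm(y); R=np.c_[np.cross(y,z),y,z]
    if s==0: print(np.round(R,3).tolist())
b=np.radians(110); y=np.array([np.cos(b),np.sin(b),0]); R=np.c_[np.cross(y,z),y,z]
print("pre, tips 6cm off crown if TCP 35mm short:"); go(crown-z*.06+z*.035,R)
E
```

```text
handle 15 139.5585301257162
mark 53 139.4868305683994
[[-0.814, -0.342, 0.47], [-0.296, 0.94, 0.171], [-0.5, 0.0, -0.866]]
pre, tips 6cm off crown if TCP 35mm short:
9.08 pos [ 0.5614 -0.1582  0.205 ] F [-0.1 -0.5 -1.3] w 0.085 q [-27.  25.  68.   0.  87. -77.]
cm [22.   30.87  3.53] deg [-15.83 -27.1  -59.04]
```

The top camera agrees: handle 139.6°, mark 139.5°. Next I'm shutting the gripper and moving towards the plunger's front, tilting on the way.

Request:
jog_arm(targets=[[1.2,1.4,-0.4,-1.2,-2,-4.4],[3.6,4.1,-1,-2.4,-4,-8.8],[6,6.8,-1.5,-3.6,-6,-13.2],[8.4,9.5,-2,-4.8,-8.1,-17.6],[10.8,12.2,-2.5,-6,-10.2,-22],[13.2,14.9,-2.5,-7.2,-12.2,-26.5],[15.6,17.7,-2.5,-8.4,-14.3,-31],[18,20.5,-2.5,-9.5,-16.3,-35.4]], hand=0, newtons=25)

```text
time_s: 9.75
position: [0.5567, 0.1162, 0.2285]
tool_rot: [[-0.947, 0.068, 0.315], [0.086, 0.995, 0.043], [-0.311, 0.068, -0.948]]
ft_force: [0.6, -0.6, 0.3]
grip_width: 0.0001
gripper_force: 0.0
```

```bash
cat >> h.py <<'E'
_a=np.radians(20); PZ=np.array([.5*np.cos(_a),.5*np.sin(_a),-np.sqrt(.75)]); _y=np.array([-np.sin(_a),np.cos(_a),0]); PR=np.c_[np.cross(_y,PZ),_y,PZ]
CR=np.array([.6062,.2237,.148])
E
python3 - <<'E'
from h import *
go(CR-PZ*.105,PR)
E
```

```text
9.75 pos [0.5567 0.1162 0.2285] F [ 0.6 -0.6  0.3] w 0.0 q [ -2.  14.  84.   3.  64. -88.]
cm [ 0.43  8.98 -0.6 ] deg [ -6.25 -10.87 -23.45]
```

Request:
jog_arm(targets=[[0.1,1.8,-0.1,-1.2,-2.1,-4.6],[0.2,3.6,-0.3,-2.4,-4.2,-9.2],[0.3,5.4,-0.4,-3.6,-6.3,-13.8],[0.4,7.2,-0.5,-4.8,-8.4,-18.4],[0.4,9,-0.6,-6,-10.5,-23],[0.4,9,-0.6,-6.2,-10.9,-23.5],[0.4,9,-0.6,-6.2,-10.9,-23.5],[0.4,9,-0.6,-6.2,-10.9,-23.5]])

```text
time_s: 10.42
position: [0.5584, 0.2035, 0.2394]
tool_rot: [[-0.816, -0.337, 0.47], [-0.292, 0.942, 0.167], [-0.499, -0.001, -0.867]]
ft_force: [0.4, -0.0, -0.3]
grip_width: 0.0001
gripper_force: 0.0
```

```bash
python3 - <<'E'
from h import *
go(CR-PZ*.025,PR)
im=env.get_image("wrist"); W=wpts(im); f=im["frame"]; hsv=cv2.cvtColor(f,cv2.COLOR_RGB2HSV).astype(int)
save(f,"w6.png")
m=(hsv[...,0]<15)&(hsv[...,1]>120)&(np.linalg.norm(W-CR,axis=2)<.06)
P=W[m]; 
for _ in range(4):
    cc=P.mean(0);n=np.linalg.svd(P-cc,full_matrices=False)[2][2];n*=np.sign(n[2]);P=P[abs((P-cc)@n)<.003]
print("crown",cc,n,len(P),"azim",np.degrees(np.arctan2(n[1],n[0])),"tilt",np.degrees(np.arccos(n[2])))
o=env.observe(); T=np.array(o["tool_rot"]); L=(W-o["position"])@T
dark=(f.max(2)<130)&(f.max(2).astype(int)-f.min(2)<25)&(abs(L[...,1])<.012)&(abs(L[...,0])<.03)&(L[...,2]>-.12)&(L[...,2]<.03)
Q=L[dark]; print("tip along tool z",np.round(np.sort(Q[:,2])[-8:],4),len(Q)); Q=Q[Q[:,2]>Q[:,2].max()-.01]; print(np.round(Q.mean(0),4))
E
```

```text
10.42 pos [0.5584 0.2035 0.2394] F [ 0.4 -0.  -0.3] w 0.0 q [   5.   12.   89.    9.   51. -109.]
cm [0.07 0.29 8.01] deg [-0.19 -0.08 -0.25]
crown [0.60583682 0.21383668 0.1364273 ] [-0.53421392 -0.13083822  0.83516277] 105 azim -166.23817069572914 tilt 33.36720969124183
tip along tool z [-0.0353 -0.0352 -0.035  -0.035  -0.0349 -0.0349 -0.0348 -0.0344] 9819
[ 0.009   0.0004 -0.0406]
```

View pics/w6.png

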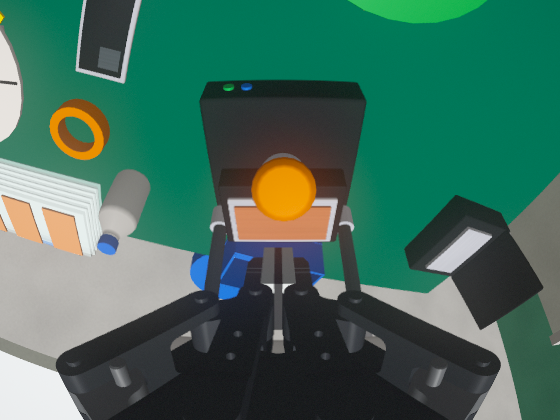

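The wrist view shows the plunger at (284,190) and the shut fingertips at about (280,250), in line with the fixture's midline. The tips measure −35 mm along the tool's z, which confirms the offset. I'll refit the crown once before pushing.

```bash
python3 - <<'E'
from h import *
im=env.get_image("wrist"); W=wpts(im); f=im["frame"]; hsv=cv2.cvtColor(f,cv2.COLOR_RGB2HSV).astype(int)
v,u=np.mgrid[:420,:560]
m=(hsv[...,0]<28)&(hsv[...,1]>150)&(np.hypot(v-187,u-284)<22)
P=W[m]; P=P[~np.isnan(P).any(1)]
for _ in range(4):
    cc=P.mean(0);n=np.linalg.svd(P-cc,full_matrices=False)[2][2];n*=np.sign(n[2]);P=P[abs((P-cc)@n)<.003]
print("crown",cc,n,len(P),"azim",np.degrees(np.arctan2(n[1],n[0])),"tilt",np.degrees(np.arccos(n[2])))
o=env.observe(); T=np.array(o["tool_rot"]); print("crown in tool cm",(cc-o["position"])@T*100, "CR", (CR-o["position"])@T*100)
E
```

```text
crown [0.60243793 0.22488774 0.14587651] [-0.47227313 -0.1697219   0.86495813] 1507 azim -160.23296560528055 tilt 30.122075210266708
crown in tool cm [ 0.50026693  0.56335236 10.55617834] CR [ 0.12212055  0.32456762 10.52937031]
```

Crown contact should come about 14.0 cm ahead along tool z. I'm approaching to 13.5 cm.

Request:
jog_arm(targets=[[0.1,0.1,2,0,0,0],[0.2,0.2,5,0,0,0],[0.3,0.4,8,0,0,0],[0.3,0.4,11,0,0,0],[0.3,0.4,12.8,0,0,0],[0.3,0.4,13.5,0,0,0],[0.3,0.4,13.5,0,0,0]])

```text
time_s: 11.1
position: [0.6182, 0.2292, 0.1201]
tool_rot: [[-0.816, -0.338, 0.469], [-0.294, 0.941, 0.168], [-0.498, -0.001, -0.867]]
ft_force: [0.2, 0.3, 0.1]
grip_width: 0.0001
gripper_force: 0.0
```

Request:
jog_arm(targets=[[0,0,0.4,0,0,0],[0,0,0.8,0,0,0],[0,0,1.2,0,0,0],[0,0,1.5,0,0,0],[0,0,1.5,0,0,0],[0,0,1.5,0,0,0]])

```text
time_s: 11.6
position: [0.6257, 0.232, 0.1101]
tool_rot: [[-0.813, -0.339, 0.473], [-0.294, 0.941, 0.168], [-0.502, -0.002, -0.865]]
ft_force: [-4.7, -4.1, 4.5]
grip_width: -0.0004
gripper_force: 3.6
```

Contact: about 7.5 N with the plunger roughly a third in. I'm pushing on to the stop.

Request:
jog_arm(targets=[[0,0,0.4,0,0,0],[0,0,0.8,0,0,0],[0,0,1.2,0,0,0],[0,0,1.6,0,0,0],[0,0,2,0,0,0],[0,0,2.2,0,0,0],[0,0,2.2,0,0,0],[0,0,2.2,0,0,0]])

```text
time_s: 12.27
position: [0.6346, 0.2353, 0.0943]
tool_rot: [[-0.812, -0.34, 0.474], [-0.295, 0.941, 0.168], [-0.503, -0.003, -0.864]]
ft_force: [-32.1, -16.3, 36.8]
grip_width: 0.0001
gripper_force: 24.6
```

```bash
python3 - <<'E'
from h import *
o=env.observe(); F=np.array(o["ft_force"]); p=np.array(o["position"])
print(o["time_s"],F,"axial",-F@PZ,"tip depth past crown mm",((p-PZ*.035)-np.array([.6045,.2243,.147]))@PZ*1000)
E
```

```text
12.2667 [-32.09700487 -16.27898569  36.84283794] axial 49.77136342276069 tip depth past crown mm 26.674440249748834
```

Axial force is 50 N, well above the 14 N spring force, so the plunger is on its stop. I'll check the crown's travel by camera while holding it for over a second.

Request:
jog_arm(targets=[[0,0,0,0,0,0],[0,0,0,0,0,0],[0,0,0,0,0,0],[0,0,0,0,0,0],[0,0,0,0,0,0],[0,0,0,0,0,0],[0,0,0,0,0,0],[0,0,0,0,0,0]])

```text
time_s: 12.93
position: [0.6346, 0.2353, 0.0942]
tool_rot: [[-0.812, -0.34, 0.474], [-0.295, 0.941, 0.168], [-0.503, -0.003, -0.864]]
ft_force: [-31.6, -16.7, 36.1]
grip_width: 0.0003
gripper_force: 24.6
```

```bash
python3 - <<'E'
from h import *
im=env.get_image("wrist"); W=wpts(im); f=im["frame"]; hsv=cv2.cvtColor(f,cv2.COLOR_RGB2HSV).astype(int)
d=(W-CR); ax=d@PZ; lat=np.linalg.norm(d-ax[...,None]*PZ,axis=2)
m=(hsv[...,0]<28)&(hsv[...,1]>150)&(lat<.022)&(abs(ax)<.05)
print(m.sum(),"crown axial mm",np.round(np.percentile(ax[m],[5,25,50,75,95])*1000,1))
o=env.observe();print(o["time_s"],-np.array(o["ft_force"])@PZ,o["ft_force"])
E
```

```text
3138 crown axial mm [14.5 29.9 30.4 30.9 31.4]
12.9833 49.326415783014426 [-32.92410081 -15.03245673  36.12647718]
```

Request:
jog_arm(targets=[[0,0,0,0,0,0],[0,0,0,0,0,0],[0,0,0,0,0,0],[0,0,0,0,0,0],[0,0,0,0,0,0],[0,0,0,0,0,0],[0,0,0,0,0,0],[0,0,0,0,0,0]])

```text
time_s: 13.65
position: [0.6346, 0.2353, 0.0943]
tool_rot: [[-0.812, -0.34, 0.474], [-0.295, 0.941, 0.168], [-0.503, -0.003, -0.864]]
ft_force: [-31.2, -16.2, 36.6]
grip_width: 0.0002
gripper_force: 24.6
```

The crown is 30 mm in, so fully home, and it has been held for 1.4 s. Backing straight out.

Request:
jog_arm(targets=[[0,0,-0.7,0,0,0],[0,0,-1.5,0,0,0],[0,0,-2.5,0,0,0],[0,0,-4,0,0,0],[0,0,-7,0,0,0],[0,0,-10,0,0,0],[0,0,-13,0,0,0],[0,0,-13,0,0,0]])

```text
time_s: 14.32
position: [0.5748, 0.2141, 0.2089]
tool_rot: [[-0.809, -0.339, 0.48], [-0.293, 0.941, 0.17], [-0.509, -0.003, -0.861]]
ft_force: [0.5, -0.4, 0.6]
grip_width: -0.0002
gripper_force: 0.0
```

Request:
jog_arm(targets=[[0,0,-2,0,0,0],[0,0,-2,0,0,0],[0,0,-2,0,0,0],[0,0,-2,0,0,0]])

```text
time_s: 14.65
position: [0.5653, 0.2108, 0.2189]
tool_rot: [[-0.814, -0.339, 0.471], [-0.294, 0.941, 0.169], [-0.5, -0.001, -0.866]]
ft_force: [-0.1, 0.7, -0.2]
grip_width: 0.0001
gripper_force: 0.0
```

```bash
python3 - <<'E'
from h import *
im=env.get_image("wrist"); W=wpts(im); f=im["frame"]; hsv=cv2.cvtColor(f,cv2.COLOR_RGB2HSV).astype(int)
d=(W-CR); ax=d@PZ; lat=np.linalg.norm(d-ax[...,None]*PZ,axis=2)
m=(hsv[...,0]<28)&(hsv[...,1]>150)&(lat<.022)&(abs(ax)<.05)
print(m.sum(),"crown axial mm",np.round(np.percentile(ax[m],[5,25,50,75,95])*1000,1))
im=env.get_image("top"); W=pts(im); f=im["frame"]
hsv=cv2.cvtColor(f,cv2.COLOR_RGB2HSV).astype(int); H,S=hsv[...,0],hsv[...,1]
c=np.array([.6229,-.2118]); r=np.linalg.norm(W[...,:2]-c,axis=2); z=W[...,2]
for n,m in(("handle",(H>95)&(H<125)&(S>100)&(abs(z-.114)<.006)&(r<.115)&(r>.025)),("mark",(H>20)&(H<35)&(S>120)&(abs(z-.06)<.006)&(r<.135)&(r>.04))):
    q=W[m][:,:2]-c; print(n,m.sum(), np.degrees(np.arctan2(*q.mean(0)[::-1])))
for t in("phone_a","driver","tape","cleaner","brush"):
    for g in env.regions_of("top",t)[:1]: print(t,np.round(np.nanmedian(W[g["pixels"]],0),3))
o=env.observe(); print(o["time_s"],o["position"],o["ft_force"])
E
```

```text
2155 crown axial mm [-0.8 -0.2  0.2  0.7  1.4]
handle 183 138.9986379635947
mark 56 139.6127627310101
phone_a [ 0.545 -0.006  0.008]
driver [ 0.404 -0.05   0.023]
tape [ 0.705 -0.038  0.023]
cleaner [0.784 0.039 0.09 ]
brush [ 0.585 -0.47   0.019]
15.0 [0.56519236 0.21074332 0.21919783] [ 0.93086184  0.17482928 -0.22124659]
```

The plunger is back out, the handle is on the mark, and the bystanders haven't moved. Handing in.

```bash
python3 -c "
from rig import env
print(env.close_job())"
```

```text
the job is handed in; nothing more can be done
None
```

The job is handed in at about 15 s of robot time (the judge's result was not shown): the blue handle rests within about 1° of the yellow mark, the plunger was held 30 mm in for about 1.4 s and sprang right back out, and none of the bystanders was disturbed.

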